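Slide the backing plate under the bracket in the welding jig

ROBOT

A 7-joint arm with a two-finger parallel gripper is mounted at the origin on the work surface. World frame = base frame: x ahead of the robot, y to its left, z up, the work surface at z = 0. Lengths are in m, angles in rad, forces in N, time in s.
With the tool pointing down it reaches from about 0.4 to 0.85 m from the base axis. Payload 10.4 kg.
Tool frame: the origin (TCP) lies midway between the tips of the shut fingers; the grasp point (between the pads) lies 19 mm behind it; z points along the fingers, x is the direction in which the jaws open and shut, and the axes are right-handed (so a half turn about z gives the same grasp; the last joint's range is limited). The gripper opens to 85 mm and grips with 20 to 120 N. Pads are 22 mm wide; open, the fingers measure 114 mm over their backs; the gripper's body (76 mm by 85 mm) begins 54 mm behind the grasp point. The pads swing forward as they close: fully open they stand 13 mm farther back than shut.
Start: joints at [-1.317, 0.332, -0.065, 1.46, 0.022, 1.35, -0.088], TCP at [0.171, 0.601, 0.231] pointing down, gripper open.
Joint ranges: [-2.6, 2.6], [-0.5, 2.12], [-1.47, 1.34], [0.16, 2.42], [-1.27, 4.41], [0.06, 2.06], [-2.6, 2.6]. Speed limits (rad/s): [2.22, 2.22, 2.79, 2.79, 3.14, 3.14, 3.14].

INTERFACE

Orientations are given as a unit quaternion [x, y, z, w].
In Python, from workcell import manip, cams gives the robot as it stands.
- The arm moves only by the tool move_arm, never from a script. Its argument "moves" is a list of rows, each a list of 7 numbers: the turn, a rotation vector about the tool's x, y, z in degrees, then the shift along the tool's x, y, z in m, then the finger opening in m, from 0 to 0.0854. A call has 1 to 10 rows; each row is the pose to reach, as a shift and turn from the pose commanded when the call began, along the tool's axes at that moment; what a row does not reach only later rows make up. A row lasts 1/10 s, in which the tool goes at most 50 mm and 8.59 degrees, less where a joint would pass 70% of its speed; a pose out of reach is approached as far as the arm can. A call with a gripper value outside its range is refused whole. The fingers move at their own pace and stop on an object; "grip_force" is the grip in N (left out, the last holds). Time passes only in rows, so rows that repeat a pose let the fingers close. It gives the time, the measured TCP pose, the force and the opening at its end, in the units of the state.
- manip.get_obs(): the state, without advancing time (a new reading comes with each control period).
- cams.camera(name): name is "scene" or "top" or "wrist"; returns the picture (400x640x3 uint8, red, green, blue); there is no depth.
- cams.camera_params(name): a dict with "fx", "fy", "cx", "cy" (pixels), "xyz" and "rotation" of the camera in the world. Camera axes: x right, y up, looking along -z (the intrinsics and any distortion apply to the point x, -y, -z); pixel columns grow to the right and rows downward; lengths in m; the calibration is good to about 2 mm. A picture is of the moment at which its call begins: read the wrist's pose just before it. camera_params takes no time and is no camera call; for the wrist camera it gives the pose at the moment of the call.
- manip.hand_in(): hands the job in, once; it reports no verdict.
The state is a dict: "clock": time; "joint_pos": joint angles; "joint_velocities": joint speeds; "tau": joint torques, N m; "position": TCP position; "ee_rot": TCP orientation; "ft_force": force on the tool from outside, world axes, zero at the start; "torque": the same for the moment, N m; "grip_width": opening from 0.0 (shut) to 1.0 (fully open).
Only numpy, scipy, OpenCV 4.12 (cv2) and the standard library are available. Lean on these libraries where they do the work, as an engineer would, in place of code of your own. Each camera call takes 0.05 s, during which the arm holds its last target. There are 200 camera calls.

TASK

Before the bracket on the welding jig is tacked, push the flat aluminium backing plate along the table, into the open end of the jig and through the low gap under the bracket, until its front edge rests squarely against the jig's stop. Only push it with the fingers: keep it flat on the table, never lifted or tipped. Leave the loosely laid bracket where it lies, leave the other things on the table alone, and finish with the hand clear.

Things in the scene. Friction and masses are not known exactly. Their poses are not given: they have to be found in the camera images.
- jig: U-shaped steel welding jig fixed to the table: two parallel rails joined by a stop bar at one end. Origin: middle of the open end (mouth), on the table; x points in, from mouth to stop; z up. Rails: x 0 to 130 mm, 25 wide, 18 high, inner faces at y = -48 and +48 mm. The stop bar fills the gap at x 110 to 130 mm, 18 high. No floor: bare table between the rails.
- stop_face (a point): Middle of the stop's face that looks to the mouth, 110 mm inside the mouth and 6 mm above the table. Axes as the jig's.
- bracket: Workpiece: flat grey-primed steel bar 60 (x) by 140 (y) by 6 mm with an upright tube stub (34 diameter, 45 tall) on its middle; 0.55 kg. It lies loose across both rails, a bridge over x 15 to 75 mm of the jig, underside 18 mm and stub top 69 mm above the table. Origin: centre of the bar's underside.
- plate: Loose aluminium plate, about 0.34 kg, 160 long (x), 60 wide (y), 12 mm thick, flat on the table outside the mouth, front (+x end) roughly towards it. At its tail (-x) a 6 mm thick, full-width lip turns up to 31 mm above the table. Origin: centre of the underside, half-way along. With its front at the stop it has 6 mm headroom, 18 mm free either side, and its tail is 50 mm outside the mouth.
- plate_front (a point): Middle of the plate's front edge, 6 mm above its underside, 80 mm ahead of the plate's origin.
- plate_lip (a point): Point on the outer (rear) face of the lip, at the middle of its width, 15 mm above the table, 80 mm behind the plate's origin.
- can: Bystander: closed can, 60 mm diameter, 130 tall, standing beyond the stop. Origin: centre of its underside.
- offcut: Bystander: steel tube offcut, 40 mm diameter, 90 tall, standing beyond the stop. Origin: centre of its underside.
- hammer: Bystander: hammer 280 mm long lying flat on the side of the table that the plate starts on, beyond its tail. Origin: middle of its length on the table.
- jar: Bystander: small jar, 60 mm diameter, 75 tall, standing beyond the tail of the plate. Origin: centre of its underside.
Mind the look-alikes: they are no part of the job. Leave any red or yellow look-alike of the plate alone.

How it is judged:
By the outcome, as a careful person would: the job done as asked, in the order asked, and still so for the second after the job is handed in, with the robot touching nothing.
It also fails if it takes over 64 s, if anything falls off the work surface, if the arm or the gripper's body presses on something with over 40 N, if the wrist force passes 120 N, or if a joint passes its speed limit or range.

## Working session

There is one attempt and no reset: what is moved stays moved. The work goes in short steps, Python scripts to look and compute and a tool call to move; the robot and the scene stay as the last step left them, time stands still between calls to the robot, and variables do not carry over. Pictures are saved under pics/ and viewed, about 8 in all and at most 12, crops included, and the job is handed in when it is done.

Besides the shell and the picture viewer there is one more tool, called after "Call:" by a JSON object that holds its "name" and its "arguments", one argument or row to a line. move_arm: Moves the arm, as the interface text tells. Its arguments: {"type":"object","properties":{"moves":{"type":"array","items":{"type":"array","items":{"type":"number"}}},"grip_force":{"type":"number"}},"required":["moves"]}

```bash
mkdir -p pics; python3 - <<'E'
from workcell import manip, cams
import cv2
o=manip.get_obs(); print({k:o[k] for k in("clock","position","ee_rot","ft_force","grip_width")})
for n in("scene","top"):
    cv2.imwrite(f"pics/{n}0.png",cams.camera(n)[:,:,::-1]); print(n,cams.camera_params(n))
E
```

```text
{'clock': 0.0, 'position': array([0.17070976, 0.60084236, 0.23050043]), 'ee_rot': array([ 7.97895466e-01,  6.02795421e-01, -5.47211584e-04,  4.54090422e-04]), 'ft_force': array([ 0.26002902,  0.23900204, -0.40443916]), 'grip_width': 0.9980320964115634}
scene {'fx': 416.90327053333704, 'fy': 416.90327053333704, 'cx': 321.26640147822957, 'cy': 202.92171668427667, 'xyz': array([ 1.20878479, -0.44381969,  0.90918485]), 'rotation': array([0.32207815, 0.16054977, 0.43277381, 0.82655687])}
top {'fx': 402.8854818531699, 'fy': 402.8854818531699, 'cx': 319.03540520799595, 'cy': 196.26284593073265, 'xyz': array([ 0.31627125, -0.01397272,  1.27235686]), 'rotation': array([ 0.07736125, -0.07803926, -0.68652777,  0.71875221])}
```

View pics/top0.png

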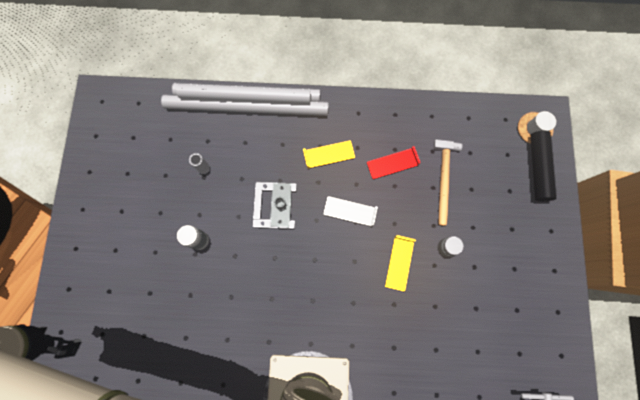

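View pics/scene0.png

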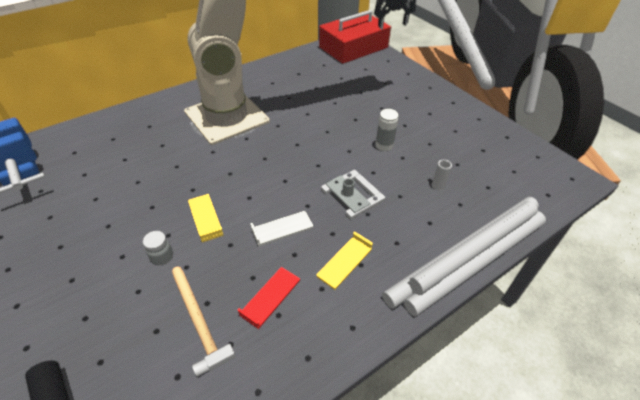

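Top view: the candidates are yellow (329,154), red (393,163), yellow (400,264) and bare light-grey (350,210). Only the grey one is aluminium and not a red or yellow look-alike. Its lip is at the right (377,215), away from the jig at (275,205), whose mouth faces right. I'll confirm this with a crop and measure.

```bash
cat > h.py <<'E'
import numpy as np, cv2
from scipy.spatial.transform import Rotation as R
from workcell import manip, cams
def onplane(p,px,z):
    px=np.atleast_2d(px).astype(float)
    d=np.c_[(px[:,0]-p["cx"])/p["fx"],-(px[:,1]-p["cy"])/p["fy"],-np.ones(len(px))]
    d=R.from_quat(p["rotation"]).apply(d); o=np.array(p["xyz"])
    return (o+d*((z-o[2])/d[:,2])[:,None])[:,:2]
def proj(p,X):
    c=R.from_quat(p["rotation"]).inv().apply(np.atleast_2d(X)-p["xyz"])
    return np.c_[p["cx"]+p["fx"]*c[:,0]/-c[:,2],p["cy"]-p["fy"]*c[:,1]/-c[:,2]]
E
python3 - <<'E'
from h import *
im=cv2.imread("pics/top0.png"); p=cams.camera_params("top")
c=im[165:245,235:395]; cv2.imwrite("pics/crop_top.png",cv2.resize(c,None,fx=5,fy=5,interpolation=cv2.INTER_CUBIC))
hsv=cv2.cvtColor(im,cv2.COLOR_BGR2HSV)
m=((hsv[:,:,2]>150)&(hsv[:,:,1]<60)).astype(np.uint8)
n,l,s,ce=cv2.connectedComponentsWithStats(m)
for i in range(1,n):
    if s[i,4]>60 and 150<ce[i][1]<260 and 150<ce[i][0]<480:
        r=cv2.minAreaRect(np.argwhere(l==i)[:,::-1].astype(np.float32)); b=cv2.boxPoints(r)
        print(s[i],ce[i].round(1),r); print(onplane(p,b,.012 if ce[i][0]>300 else .018).round(4).tolist())
E
```

```text
[189 153  13  13  68] [194.8 159. ] ((195.0, 159.0), (12.0, 12.0), 90.0)
[[0.7218, 0.4216], [0.7236, 0.3825], [0.6829, 0.3781], [0.6811, 0.4168]]
[ 252  182   45   47 1308] [273.5 205.2] ((274.05364990234375, 204.9276885986328), (42.0474739074707, 46.0924186706543), 2.862405300140381)
[[0.4889, 0.197], [0.638, 0.2017], [0.6373, 0.0665], [0.4884, 0.0651]]
[ 323  196   55   30 1056] [350.  210.8] ((349.91156005859375, 210.80685424804688), (52.937469482421875, 20.903078079223633), 12.264774322509766)
[[0.5366, -0.0204], [0.6037, -0.0317], [0.5746, -0.1981], [0.5082, -0.185]]
[176 225  22  21 349] [186.5 234.8] ((186.75001525878906, 234.75003051757812), (19.091880798339844, 21.21320343017578), 45.0)
[[0.4506, 0.4416], [0.4998, 0.4005], [0.4594, 0.3536], [0.4109, 0.3948]]
[445 236  19  19 275] [453.9 245. ] ((454.00006103515625, 245.00003051757812), (18.384775161743164, 16.970561981201172), 45.0)
[[0.4617, -0.3984], [0.5012, -0.437], [0.4622, -0.4765], [0.4232, -0.4379]]
```

View pics/crop_top.png

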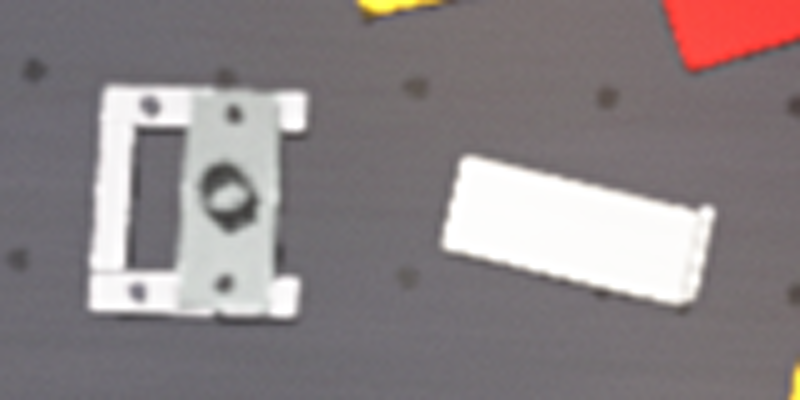

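The crop confirms it: bare aluminium plate with its lip at the right (crop 705,255) and front at (450,200). The jig mouth faces it at crop x≈303, and the bracket lies across the rails at (230,195). I'll move over to that area for a closer look with the wrist camera.

Call:
{"name": "move_arm", "arguments": {
  "moves": [
    [0,0,8,-0.035,0.036,-0.01,0.085],
    [0,0,16,-0.07,0.072,-0.02,0.085],
    [0,0,24,-0.105,0.108,-0.03,0.085],
    [0,0,32,-0.14,0.144,-0.04,0.085],
    [0,0,40,-0.175,0.18,-0.05,0.085],
    [0,0,48,-0.21,0.216,-0.06,0.085],
    [0,0,56,-0.245,0.252,-0.07,0.085],
    [0,0,64,-0.28,0.288,-0.08,0.085],
    [0,0,72,-0.315,0.324,-0.09,0.085],
    [0,0,80,-0.35,0.36,-0.1,0.085]
  ]
}}

```text
clock: 1.1
position: [0.416, 0.1743, 0.3293]
ee_rot: [0.999, -0.054, -0.0, -0.0]
ft_force: [0.9, -0.1, -0.7]
grip_width: 0.997
```

```bash
python3 - <<'E'
from h import *
o=manip.get_obs(); print(o["clock"],o["joint_pos"].round(2),o["position"],R.from_quat(o["ee_rot"]).as_matrix().round(3).tolist())
p=cams.camera_params("wrist"); print(p); 
M=R.from_quat(o["ee_rot"]).as_matrix(); print(M.T@(p["xyz"]-o["position"]), (M.T@R.from_quat(p["rotation"]).as_matrix()).round(3))
E
```

```text
1.1 [-0.88 -0.12  0.35  1.74  0.04  1.51 -0.64] [0.41602915 0.17427474 0.32928408] [[0.994, -0.108, -0.0], [-0.108, -0.994, 0.0], [-0.0, -0.0, -1.0]]
{'fx': 277.4751322752326, 'fy': 277.4751322752326, 'cx': 317.297810113511, 'cy': 200.6009581098169, 'xyz': array([0.42215991, 0.23975758, 0.47314392]), 'rotation': array([-0.13161745,  0.00738505, -0.05342524,  0.98983234])}
[-0.00098146 -0.06581593 -0.14383512] [[ 1.    -0.     0.   ]
 [-0.    -0.965 -0.262]
 [ 0.     0.262 -0.965]]
```

Call:
{"name": "move_arm", "arguments": {
  "moves": [
    [0,0,0,0.05,0.035,0.025,0.085],
    [0,0,0,0.1,0.07,0.05,0.085],
    [0,0,0,0.145,0.11,0.08,0.085],
    [0,0,0,0.145,0.11,0.08,0.085],
    [0,0,0,0.145,0.11,0.08,0.085],
    [0,0,0,0.145,0.11,0.08,0.085]
  ]
}}

```text
clock: 1.7
position: [0.5484, 0.0513, 0.2479]
ee_rot: [0.999, -0.052, -0.001, 0.001]
ft_force: [-0.2, 0.4, 0.7]
grip_width: 0.992
```

```bash
python3 - <<'E'
from h import *
import json
p=cams.camera_params("wrist"); im=cams.camera("wrist")[:,:,::-1]; cv2.imwrite("pics/w1.png",im)
json.dump({k:np.asarray(v).tolist() for k,v in p.items()},open("w1.json","w"))
E
```

```text
(no output)
```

View pics/w1.png

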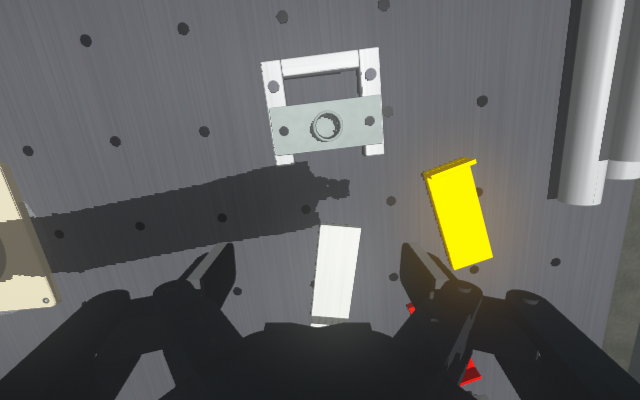

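The wrist view shows the jig with stop at top (320,65), mouth ends at (284,163) and (375,155), and the plate from front (340,227) to lip (331,322). The hand's shadow lies near the mouth. Next I'll fit the edges.

```bash
cat > meas.py <<'E'
from h import *
def comp(im,lo,seed,smax=50):
    hsv=cv2.cvtColor(im,cv2.COLOR_BGR2HSV)
    m=((hsv[:,:,2]>lo)&(hsv[:,:,1]<smax)).astype(np.uint8)
    n,l,s,c=cv2.connectedComponentsWithStats(m,connectivity=4)
    return (l==l[seed[1],seed[0]]).astype(np.uint8)
def rect(p,mask,z):
    c=max(cv2.findContours(mask,0,cv2.CHAIN_APPROX_NONE)[0],key=cv2.contourArea)[:,0]
    w=onplane(p,c,z)
    (cx,cy),(a,b),t=cv2.minAreaRect((w*1000).astype(np.float32))
    return w,(cx,cy),(a,b),t
E
python3 - <<'E'
from meas import *; import json
p=json.load(open("w1.json")); im=cv2.imread("pics/w1.png")
for px in [(340,270),(331,320),(283,160),(375,150),(270,70),(320,65),(310,110),(340,175)]: print(px,im[px[1],px[0]],end=' ')
m=comp(im,170,(340,270)); print("\nplate",rect(p,m,.012)[1:], [a.min() for a in np.where(m)],[a.max() for a in np.where(m)])
m=comp(im,110,(270,70),60); w,*r=rect(p,m,.018); print("jig",r)
cv2.imwrite("pics/mask.png",m*255)
c=cv2.boxPoints(tuple(r)); print(c.round(1).tolist())
tp=cams.camera_params("top"); print("top", onplane(tp,[[296,183.4],[294.6,228.4],[256,182.4],[252.6,227.4]],.018).round(4).tolist())
print("wrist corners",onplane(p,[[276,166],[384,153.5],[261,62],[378,47]],.018).round(4).tolist())
E
```

```text
(340, 270) [240 244 242] (331, 320) [115 119 118] (283, 160) [233 233 231] (375, 150) [240 239 238] (270, 70) [239 239 237] (320, 65) [245 245 243] (310, 110) [200 205 193] (340, 175) [112 108 106] 
plate ((557.3754272460938, -103.42410278320312), (155.34169006347656, 59.68959426879883), 78.72439575195312) [np.int64(225), np.int64(312)] [np.int64(318), np.int64(360)]
jig [(635.2150268554688, 19.055633544921875), (466.21527099609375, 707.68212890625), 84.61870574951172]
[[261.1000061035156, -179.8000030517578], [965.5999755859375, -246.1999969482422], [1009.4000244140625, 218.0], [304.79998779296875, 284.29998779296875]]
top [[0.6359, 0.0671], [0.4904, 0.0631], [0.6332, 0.1956], [0.4875, 0.1947]]
wrist corners [[0.4927, 0.0697], [0.6383, 0.0713], [0.4927, 0.1985], [0.6364, 0.2001]]
```

```bash
python3 - <<'E'
from meas import *; import json
for name,p,lo in (("w1",json.load(open("w1.json")),222),("top0",cams.camera_params("top"),215)):
    im=cv2.imread(f"pics/{name}.png")
    w0=np.array([[.47,.04],[.66,.04],[.66,.22],[.47,.22]]); roi=np.zeros(im.shape[:2],np.uint8)
    cv2.fillConvexPoly(roi,proj(p,np.c_[w0,[.018]*4]).astype(np.int32),1)
    m=((im.min(2)>lo)&(roi>0)).astype(np.uint8); m=cv2.morphologyEx(m,cv2.MORPH_OPEN,np.ones((2,2)))
    ys,xs=np.where(m); w=onplane(p,np.c_[xs,ys],.018)
    r=cv2.minAreaRect((w*1000).astype(np.float32)); print(name,len(xs),r)
    # line fits: outer rail edges & stop outer
    def fit(sel,ax,ext):
        # per row/col extreme then Huber line
        P=[]
        key=np.round(w[:,1-ax]/.0025).astype(int)
        for k in np.unique(key[sel]):
            q=w[sel&(key==k)]; P.append(q[ext(q[:,ax])])
        P=np.array(P,np.float32); v=cv2.fitLine(P,cv2.DIST_HUBER,0,.001,.001).ravel(); return np.degrees(np.arctan2(v[1],v[0]))%180,v[2:],len(P)
    print(" left rail outer",fit((w[:,0]<.53)&(w[:,1]>.075)&(w[:,1]<.19),0,np.argmin))
    print(" right rail outer",fit((w[:,0]>.60)&(w[:,1]>.075)&(w[:,1]<.19),0,np.argmax))
    print(" stop outer",fit((w[:,0]>.5)&(w[:,0]<.63)&(w[:,1]>.17),1,np.argmax))
    print(" stop inner",fit((w[:,0]>.535)&(w[:,0]<.595)&(w[:,1]>.165),1,np.argmin))
E
```

```text
w1 2794 ((566.0192260742188, 134.00613403320312), (143.3146514892578, 127.56929779052734), 0.6949256658554077)
 left rail outer (np.float32(90.75929), array([0.49476475, 0.1426208 ], dtype=float32), 23)
 right rail outer (np.float32(90.468185), array([0.63680786, 0.14295784], dtype=float32), 23)
 stop outer (np.float32(0.7017859), array([0.56550795, 0.19718552], dtype=float32), 52)
 stop inner (np.float32(1.2700839), array([0.56557924, 0.18113174], dtype=float32), 25)
top0 465 ((559.7601318359375, 129.3992919921875), (141.74185180664062, 127.87818908691406), 0.3742477595806122)
 left rail outer (np.float32(92.41058), array([0.4912998 , 0.13184813], dtype=float32), 35)
 right rail outer (np.float32(91.94877), array([0.6287513 , 0.16242133], dtype=float32), 22)
 stop outer (np.float32(179.86942), array([0.5588855 , 0.19027689], dtype=float32), 50)
 stop inner (np.float32(179.90558), array([0.56130964, 0.17586513], dtype=float32), 22)
```

Fitted in the wrist frame:

| Item | Heading | Positions (mm) | Check |
|---|---|---|---|
| Jig | 90.7° | mouth (567,69), stop face (565,179) | measures about 144 × 128, as specified |
| Plate | 78.7° | front (573,-27), lip (541,-184) | 60 wide |

The top view agrees to about 5 mm. I'll go behind the lip with the fingers 28 mm apart.

Call:
{"name": "move_arm", "arguments": {
  "moves": [
    [0,0,1,0.002,0.045,0.01,0.028],
    [0,0,2,0.005,0.09,0.03,0.028],
    [0,0,3,0.007,0.135,0.05,0.028],
    [0,0,4,0.01,0.18,0.08,0.028],
    [0,0,5,0.012,0.225,0.11,0.028],
    [0,0,5.3,0.014,0.269,0.14,0.028],
    [0,0,5.3,0.014,0.269,0.165,0.028],
    [0,0,5.3,0.014,0.269,0.185,0.028],
    [0,0,5.3,0.014,0.269,0.185,0.028],
    [0,0,5.3,0.014,0.269,0.185,0.028]
  ]
}}

```text
clock: 2.75
position: [0.5359, -0.2155, 0.065]
ee_rot: [0.995, -0.096, 0.0, -0.0]
ft_force: [-0.1, 0.2, -0.5]
grip_width: 0.324
```

```bash
cat > look.py <<'E'
from meas import *; import json,sys
n=sys.argv[1]
o=manip.get_obs(); p=cams.camera_params("wrist"); im=cams.camera("wrist")[:,:,::-1]; cv2.imwrite(f"pics/{n}.png",im)
json.dump({k:np.asarray(v).tolist() for k,v in p.items()},open(n+".json","w"))
M=R.from_quat(o["ee_rot"]).as_matrix()
print(o["clock"],o["position"].round(4),"xt heading",np.degrees(np.arctan2(M[1,0],M[0,0])).round(2),"tilt",M[:,2].round(4),"grip mm",85.4*o["grip_width"])
E
python3 look.py w2
```

```text
2.75 [ 0.5359 -0.2155  0.065 ] xt heading -11.04 tilt [ 1.e-03  8.e-04 -1.e+00] grip mm 27.632504202072052
```

View pics/w2.png

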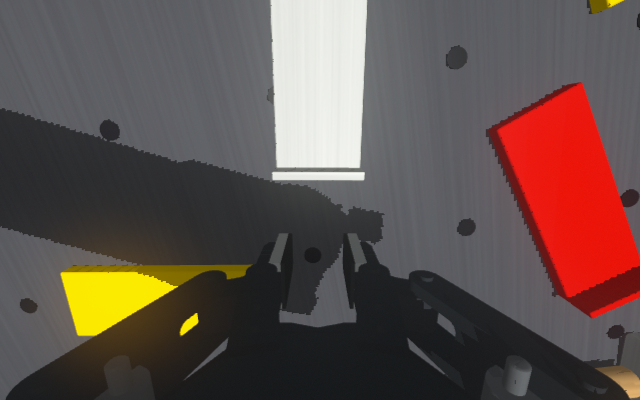

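Wrist view: the lip's top strip at (272–364, 172–181) is level and centred between the fingers. The lower-left yellow plate is near the left finger, so I'll check that clearance.

```bash
python3 - <<'E'
from meas import *; import json
p=json.load(open("w2.json")); print("lip rear top corners",onplane(p,[[272.5,181],[364.5,181]],.031).round(4).tolist(),"front",onplane(p,[[272.5,171.5],[364.5,171.5]],.031).round(4).tolist())
t=cams.camera_params("top"); im=cv2.imread("pics/top0.png"); h=cv2.cvtColor(im,cv2.COLOR_BGR2HSV)
m=((abs(h[:,:,0].astype(int)-28)<8)&(h[:,:,1]>150)).astype(np.uint8); m[:225]=0; m[300:]=0;m[:,:350]=0;m[:,440:]=0
w,*r=rect(t,m,.02); print(r,(cv2.boxPoints(tuple(r))).round().tolist())
E
```

```text
lip rear top corners [[0.5122, -0.1795], [0.571, -0.191]] front [[0.5136, -0.1735], [0.5719, -0.1849]]
[(399.439208984375, -265.6265563964844), (64.07206726074219, 164.55245971679688), 77.98381042480469] [[312.0, -280.0], [473.0, -314.0], [487.0, -251.0], [326.0, -217.0]]
```

Clearances are fine, so I'll descend and touch the lip gently.

Call:
{"name": "move_arm", "arguments": {
  "moves": [
    [0,0,0,0,0,0.02,0.028],
    [0,0,0,0,0,0.04,0.028],
    [0,0,0,0,0,0.056,0.028],
    [0,0,0,0,0,0.056,0.028],
    [0,0,0,0,-0.005,0.056,0.028],
    [0,0,0,0,-0.01,0.056,0.028],
    [0,0,0,0,-0.014,0.056,0.028],
    [0,0,0,0,-0.018,0.056,0.028],
    [0,0,0,0,-0.021,0.056,0.028],
    [0,0,0,0,-0.021,0.056,0.028]
  ]
}}

```text
clock: 3.8
position: [0.5394, -0.1956, 0.008]
ee_rot: [0.995, -0.097, 0.0, -0.0]
ft_force: [-0.1, -0.2, -0.6]
grip_width: 0.331
```

```bash
python3 look.py w3; python3 - <<'E'
from meas import *; print(manip.get_obs()["ft_force"])
E
```

```text
3.8 [ 0.5394 -0.1956  0.008 ] xt heading -11.11 tilt [ 2.e-04  3.e-04 -1.e+00] grip mm 28.2396982181447
[-0.09882849  0.10344451 -0.77718969]
```

View pics/w3.png

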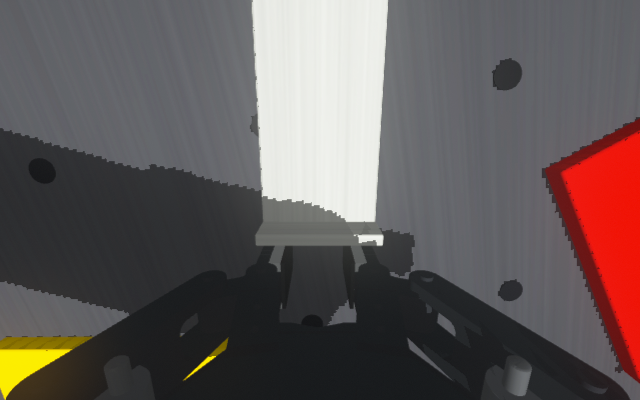

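The fingers are square behind the lip (lip row 240, pads at x 270 and 360). I'll push on a gentle arc, turning the plate 12° counter-clockwise onto the jig axis.

Call:
{"name": "move_arm", "arguments": {
  "moves": [
    [0,0,-0.6,0.0011,-0.0047,0,0.028],
    [0,0,-1.2,0.0021,-0.0094,0,0.028],
    [0,0,-1.8,0.003,-0.0141,0,0.028],
    [0,0,-2.4,0.0039,-0.0188,0,0.028],
    [0,0,-3.0,0.0048,-0.0235,0,0.028],
    [0,0,-3.6,0.0056,-0.0282,0,0.028],
    [0,0,-4.2,0.0064,-0.0329,0,0.028],
    [0,0,-4.8,0.0071,-0.0376,0,0.028],
    [0,0,-5.4,0.0077,-0.0423,0,0.028],
    [0,0,-6.0,0.0083,-0.047,0,0.028]
  ]
}}

```text
clock: 4.85
position: [0.5566, -0.1515, 0.008]
ee_rot: [0.999, -0.045, 0.0, 0.0]
ft_force: [0.4, -2.8, 1.8]
grip_width: 0.327
```

```bash
cat > plate.py <<'E'
from meas import *
import sys
# top view: plate as bright blob nearest the expected centre
im=cams.camera("top")[:,:,::-1]; cv2.imwrite(f"pics/{sys.argv[1]}.png",im); t=cams.camera_params("top")
h=cv2.cvtColor(im,cv2.COLOR_BGR2HSV); m=((h[:,:,2]>150)&(h[:,:,1]<60)).astype(np.uint8)
n,l,s,c=cv2.connectedComponentsWithStats(m,connectivity=4)
for i in range(1,n):
    if s[i,4]>100 and 180<c[i][1]<240 and 240<c[i][0]<385: print(s[i],rect(t,(l==i).astype(np.uint8),.012)[1:])
o=manip.get_obs(); print(o["position"].round(4),o["ft_force"].round(2))
E
python3 plate.py t2; python3 look.py w4
python3 - <<'E'
from meas import *; import json
p=json.load(open("w4.json")); im=cv2.imread("pics/w4.png")
m=comp(im,150,(320,120)); ys=[30,60,90,120,150,180,205]
for y in ys:
    x=np.where(m[y])[0]
    if len(x): print(y,x.min(),x.max(),onplane(p,[[x.min(),y],[x.max()+1,y]],.012).round(4).tolist())
E
```

```text
[ 310  158   99  124 5642] ((558.61474609375, -106.44422912597656), (250.8518524169922, 384.3362731933594), 63.94657897949219)
[ 253  182   44   47 1268] ((565.128173828125, 132.57522583007812), (147.79598999023438, 132.23367309570312), 0.5960102081298828)
[ 0.5569 -0.1505  0.008 ] [ 0.13 -1.97  2.71]
4.9 [ 0.5569 -0.1505  0.008 ] xt heading -5.02 tilt [ 2.e-04  5.e-04 -1.e+00] grip mm 27.95674247856202
30 252 385 [[0.5361, -0.0412], [0.5958, -0.0465]]
60 254 383 [[0.5352, -0.0534], [0.5946, -0.0587]]
90 256 382 [[0.5342, -0.0663], [0.5938, -0.0715]]
120 257 380 [[0.5327, -0.0798], [0.5925, -0.085]]
150 259 378 [[0.5317, -0.0941], [0.5911, -0.0993]]
180 261 377 [[0.5305, -0.1092], [0.5902, -0.1144]]
205 318 375 [[0.5584, -0.125], [0.5887, -0.1277]]
```

The plate is following the tool: heading 85.3° against the tool's 85.0°, with no slip across the lip. I'll do the second half of the arc.

Call:
{"name": "move_arm", "arguments": {
  "moves": [
    [0,0,-0.6,0.001,-0.0045,0,0.028],
    [0,0,-1.2,0.002,-0.009,0,0.028],
    [0,0,-1.7,0.0029,-0.0136,0,0.028],
    [0,0,-2.3,0.0037,-0.0182,0,0.028],
    [0,0,-2.9,0.0045,-0.0227,0,0.028],
    [0,0,-3.4,0.0053,-0.0272,0,0.028],
    [0,0,-4.0,0.006,-0.0318,0,0.028],
    [0,0,-4.6,0.0067,-0.0363,0,0.028],
    [0,0,-5.2,0.0073,-0.0409,0,0.028],
    [0,0,-5.7,0.0079,-0.0454,0,0.028]
  ]
}}

```text
clock: 5.95
position: [0.5684, -0.1068, 0.0079]
ee_rot: [1.0, 0.005, -0.0, -0.0]
ft_force: [-0.9, -1.9, -1.7]
grip_width: 0.325
```

```bash
python3 look.py w5
python3 - <<'E'
from meas import *; import json
p=json.load(open("w5.json")); im=cv2.imread("pics/w5.png")
m=comp(im,150,(320,120)); 
for y in [50,80,110,140,170,190]:
    x=np.where(m[y])[0]
    if len(x): print(y,x.min(),x.max(),onplane(p,[[x.min(),y],[x.max()+1,y]],.012).round(4).tolist())
E
```

```text
5.95 [ 0.5684 -0.1068  0.0079] xt heading 0.59 tilt [-1.e-04  1.e-04 -1.e+00] grip mm 27.73144128184639
50 254 385 [[0.5375, -0.0081], [0.5975, -0.0075]]
80 256 383 [[0.5378, -0.0208], [0.5975, -0.0202]]
110 257 381 [[0.5376, -0.0341], [0.5975, -0.0335]]
140 259 379 [[0.538, -0.0482], [0.5976, -0.0476]]
170 261 378 [[0.5383, -0.063], [0.5981, -0.0624]]
190 268 376 [[0.5415, -0.0734], [0.5978, -0.0728]]
```

View pics/w5.png

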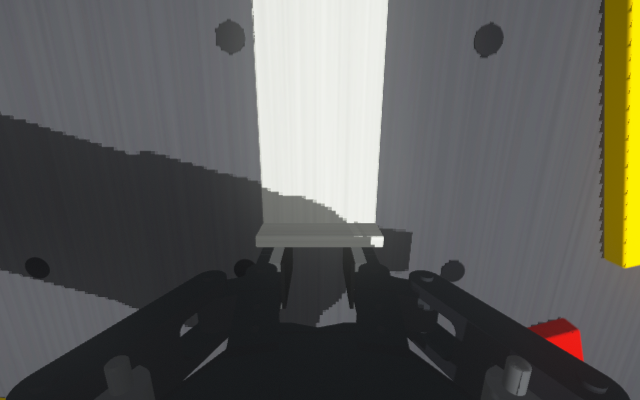

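The plate is at 90.4° on x≈0.5675 and the jig axis is at 90.7°, x≈0.567, so it's lined up with the mouth. Next is a straight push.

Call:
{"name": "move_arm", "arguments": {
  "moves": [
    [0,0,0,0,-0.005,0,0.028],
    [0,0,0,0,-0.01,0,0.028],
    [0,0,0,0,-0.015,0,0.028],
    [0,0,0,0,-0.02,0,0.028],
    [0,0,0,0,-0.025,0,0.028],
    [0,0,0,0,-0.03,0,0.028],
    [0,0,0,0,-0.035,0,0.028],
    [0,0,0,0,-0.04,0,0.028],
    [0,0,0,0,-0.045,0,0.028],
    [0,0,0,0,-0.05,0,0.028]
  ]
}}

```text
clock: 7.0
position: [0.5679, -0.0569, 0.008]
ee_rot: [1.0, 0.005, 0.0, 0.0]
ft_force: [0.7, -2.6, 0.6]
grip_width: 0.329
```

```bash
python3 look.py w6
```

```text
7.0 [ 0.5679 -0.0569  0.008 ] xt heading 0.54 tilt [ 1.e-04 -0.e+00 -1.e+00] grip mm 28.085962325640747
```

View pics/w6.png

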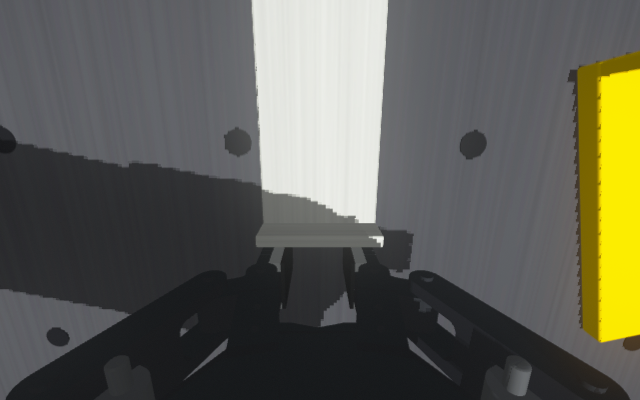

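The plate stays square and is entering, and the yellow look-alike is over 100 mm clear. I'll continue.

Call:
{"name": "move_arm", "arguments": {
  "moves": [
    [0,0,0,0,-0.005,0,0.028],
    [0,0,0,0,-0.01,0,0.028],
    [0,0,0,0,-0.015,0,0.028],
    [0,0,0,0,-0.02,0,0.028],
    [0,0,0,0,-0.025,0,0.028],
    [0,0,0,0,-0.03,0,0.028],
    [0,0,0,0,-0.035,0,0.028],
    [0,0,0,0,-0.04,0,0.028],
    [0,0,0,0,-0.045,0,0.028],
    [0,0,0,0,-0.05,0,0.028]
  ]
}}

```text
clock: 8.05
position: [0.5674, -0.0069, 0.008]
ee_rot: [1.0, 0.005, 0.0, -0.0]
ft_force: [-0.1, -2.1, 1.6]
grip_width: 0.329
```

Call:
{"name": "move_arm", "arguments": {
  "moves": [
    [0,0,0,0,-0.002,0,0.028],
    [0,0,0,0,-0.004,0,0.028],
    [0,0,0,0,-0.006,0,0.028],
    [0,0,0,0,-0.008,0,0.028]
  ]
}}

```text
clock: 8.45
position: [0.5673, 0.0006, 0.008]
ee_rot: [1.0, 0.005, 0.0, 0.0]
ft_force: [0.3, -3.1, 1.6]
grip_width: 0.328
```

```bash
python3 look.py w7; python3 plate.py t3;  python3 - <<'E'
import cv2
c=cv2.imread("pics/t3.png")[165:245,235:355]; a=cv2.resize(c,None,fx=5,fy=5,interpolation=cv2.INTER_CUBIC)
b=cv2.resize(cv2.imread("pics/w7.png")[:240],None,fx=.9,fy=.9)
cv2.imwrite("pics/tc3.png",a)
E
```

```text
8.45 [0.5673 0.0006 0.008 ] xt heading 0.52 tilt [ 0. -0. -1.] grip mm 27.98564630662597
[ 252  154   89  126 6174] ((548.3001708984375, 88.04261016845703), (253.3354034423828, 393.3666076660156), 77.9947738647461)
[0.5673 0.0011 0.008 ] [-0.2  -1.19  1.4 ]
```

View pics/w7.png

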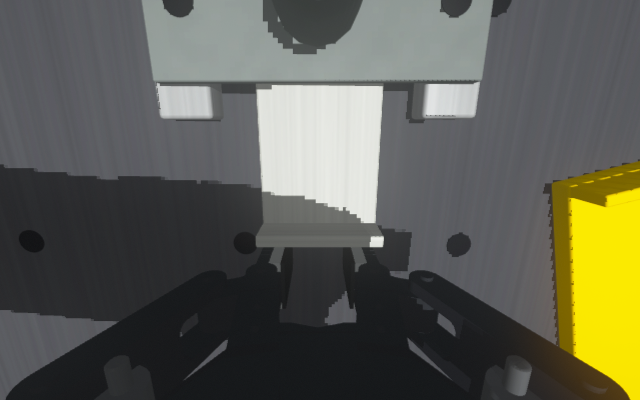

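The plate is centred under the undisturbed bracket, with the bracket edge at row 82 and equal gaps to both rails. About 7 mm remains, so I'll creep until the force rises.

Call:
{"name": "move_arm", "arguments": {
  "moves": [
    [0,0,0,0,-0.001,0,0.028],
    [0,0,0,0,-0.002,0,0.028],
    [0,0,0,0,-0.003,0,0.028],
    [0,0,0,0,-0.004,0,0.028],
    [0,0,0,0,-0.005,0,0.028]
  ]
}}

```text
clock: 9.05
position: [0.5672, 0.0058, 0.0079]
ee_rot: [1.0, 0.005, -0.0, -0.0]
ft_force: [0.3, -2.8, 0.8]
grip_width: 0.328
```

Call:
{"name": "move_arm", "arguments": {
  "moves": [
    [0,0,0,0,-0.0005,0,0.028],
    [0,0,0,0,-0.001,0,0.028],
    [0,0,0,0,-0.001,0,0.028]
  ]
}}

```text
clock: 9.35
position: [0.5672, 0.0068, 0.0079]
ee_rot: [1.0, 0.005, -0.0, -0.0]
ft_force: [0.0, -2.7, 1.4]
grip_width: 0.331
```

Call:
{"name": "move_arm", "arguments": {
  "moves": [
    [0,0,0,0,-0.0005,0,0.028],
    [0,0,0,0,-0.001,0,0.028],
    [0,0,0,0,-0.001,0,0.028]
  ]
}}

```text
clock: 9.65
position: [0.5672, 0.0078, 0.0079]
ee_rot: [1.0, 0.005, -0.0, -0.0]
ft_force: [0.1, -2.8, 1.0]
grip_width: 0.326
```

Call:
{"name": "move_arm", "arguments": {
  "moves": [
    [0,0,0,0,-0.0005,0,0.028],
    [0,0,0,0,-0.001,0,0.028],
    [0,0,0,0,-0.001,0,0.028]
  ]
}}

```text
clock: 9.95
position: [0.5672, 0.0088, 0.0079]
ee_rot: [1.0, 0.005, 0.0, -0.0]
ft_force: [0.2, -3.0, 1.9]
grip_width: 0.326
```

Call:
{"name": "move_arm", "arguments": {
  "moves": [
    [0,0,0,0,-0.0005,0,0.028],
    [0,0,0,0,-0.001,0,0.028],
    [0,0,0,0,-0.001,0,0.028]
  ]
}}

```text
clock: 10.25
position: [0.5672, 0.0088, 0.008]
ee_rot: [1.0, 0.004, 0.0, 0.0]
ft_force: [0.6, -6.6, 1.0]
grip_width: 0.328
```

Call:
{"name": "move_arm", "arguments": {
  "moves": [
    [0,0,0,0,-0.0005,0,0.028],
    [0,0,0,0,-0.001,0,0.028],
    [0,0,0,0,-0.001,0,0.028]
  ]
}}

```text
clock: 10.55
position: [0.5672, 0.0088, 0.008]
ee_rot: [1.0, 0.004, 0.0, 0.001]
ft_force: [-0.2, -8.3, 1.2]
grip_width: 0.325
```

The stop is reached: the TCP holds at y=0.0088 while the force rises from 3 to 8 N, matching the predicted position. I'll back off, look, and check squareness.

Call:
{"name": "move_arm", "arguments": {
  "moves": [
    [0,0,0,0,0.005,0,0.028],
    [0,0,0,0,0.015,0,0.028],
    [0,0,0,0,0.03,0,0.028],
    [0,0,0,0,0.03,-0.03,0.028],
    [0,0,0,0,0.03,-0.07,0.028],
    [0,0,0,0,0.03,-0.11,0.028],
    [0,0,0,0,0.03,-0.15,0.028],
    [0,0,0,0,0.03,-0.19,0.028],
    [0,0,0,0,0.02,-0.21,0.028],
    [0,0,0,0,0.02,-0.21,0.028]
  ]
}}

```text
clock: 11.55
position: [0.5689, -0.009, 0.2211]
ee_rot: [1.0, 0.005, 0.002, -0.001]
ft_force: [-0.3, 0.1, -1.7]
grip_width: 0.324
```

```bash
python3 look.py w8; python3 - <<'E'
import cv2
cv2.imwrite("pics/w8c.png",cv2.resize(cv2.imread("pics/w8.png")[20:300,190:460],None,fx=2.1,fy=2.1,interpolation=cv2.INTER_CUBIC))
E
```

```text
11.55 [ 0.5689 -0.009   0.2211] xt heading 0.58 tilt [ 0.005  0.002 -1.   ] grip mm 27.70656912028522
```

View pics/w8c.png

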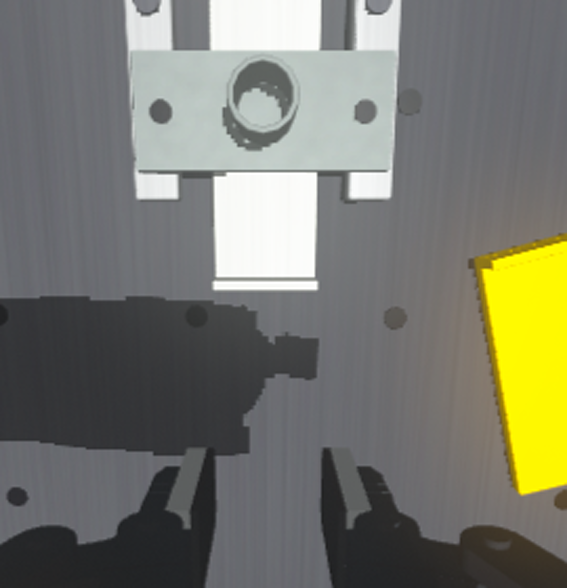

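The plate is flat under the bracket and looks square; the stop is out of frame. I'll move up and forward to see the front edge at the stop.

Call:
{"name": "move_arm", "arguments": {
  "moves": [
    [0,0,0,0,-0.03,-0.02,0.028],
    [0,0,0,0,-0.06,-0.04,0.028],
    [0,0,0,0,-0.09,-0.04,0.028],
    [0,0,0,0,-0.12,-0.04,0.028],
    [0,0,0,0,-0.14,-0.04,0.028],
    [0,0,0,0,-0.14,-0.04,0.028],
    [0,0,0,0,-0.14,-0.04,0.028]
  ]
}}

```text
clock: 12.3
position: [0.5658, 0.1297, 0.2566]
ee_rot: [1.0, 0.005, -0.001, 0.001]
ft_force: [-0.2, -0.9, -0.4]
grip_width: 0.325
```

```bash
python3 look.py w9; python3 - <<'E'
from meas import *; import json
p=json.load(open("w9.json"));im=cv2.imread("pics/w9.png")
print(proj(p,[[.49,.2,.018],[.64,.2,.018],[.567,.179,.018],[.567,.02,.031]]).round())
cv2.imwrite("pics/w9c.png",cv2.resize(im[80:330,200:440],None,fx=2.4,fy=2.4,interpolation=cv2.INTER_CUBIC))
E
```

```text
12.3 [0.5658 0.1297 0.2566] xt heading 0.53 tilt [-0.0018 -0.0012 -1.    ] grip mm 27.79558549079777
[[262. 121.]
 [375. 122.]
 [320. 138.]
 [319. 251.]]
```

View pics/w9c.png

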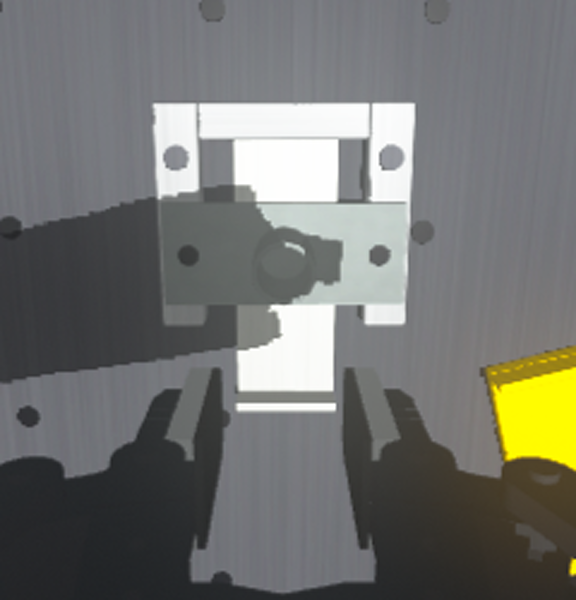

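The front edge meets the stop with no visible gap (crop row 138, x 233–338), centred between the rails. One last numeric check of bracket and plate, then hand in.

```bash
python3 - <<'E'
from meas import *; import json
def hough(n,z):
    p=json.load(open(n+".json")); im=cv2.imread(f"pics/{n}.png").astype(int)
    # bracket: greenish grey (g-r>8), lit or shaded
    m=((im[:,:,1]-im[:,:,2]>7)&(im[:,:,1]-im[:,:,0]>1)&(im[:,:,1]>60)).astype(np.uint8)
    m=cv2.morphologyEx(m,cv2.MORPH_OPEN,np.ones((5,5)))
    n_,l,s,c=cv2.connectedComponentsWithStats(m); e=proj(p,[[.566,.114,z]])[0]
    i=min((k for k in range(1,n_) if s[k,4]>800),key=lambda k:np.hypot(*(c[k]-e)))
    print(n,"bracket",rect(p,(l==i).astype(np.uint8),z)[1:])
hough("w1",.024);hough("w9",.024)
p=json.load(open("w9.json"));s=lambda x,y:[200+x/2.4,80+y/2.4]
f=onplane(p,[s(233,138),s(338,138)],.012); l=onplane(p,[s(236,411),s(336,411)],.031)
print("front",f.round(4).tolist(),"lip",l.round(4).tolist(),"axis deg",np.degrees(np.arctan2(*(f.mean(0)-l.mean(0))[::-1])))
print("stop edge z18",onplane(p,[s(200,138),s(369,138)],.018).round(4).tolist())
E
```

```text
w1 bracket ((565.0780639648438, 115.07310485839844), (139.3605194091797, 59.66520690917969), 0.664878249168396)
w9 bracket ((593.7683715820312, 114.64989471435547), (81.6197738647461, 58.017822265625), 0.551440954208374)
front [[0.536, 0.1791], [0.5958, 0.1796]] lip [[0.5376, 0.0187], [0.5981, 0.0193]] axis deg 90.70766156539796
stop edge z18 [[0.518, 0.1791], [0.6127, 0.18]]
```

Everything agrees: front at y=0.179 on the stop, heading 90.7° the same as the jig's. The bracket's right end is at 634.6 mm, against 634.8 before, and its heading is unchanged.

```bash
python3 -c "
from workcell import manip
print(manip.hand_in())"
```

```text
the job is handed in; nothing more can be done
None
```

The aluminium plate is in the jig with its front edge against the stop, and I handed the job in at about 12 s of the 64 s allowed. I pushed it only on the rear face of its lip with two spread fingers. A gentle arc turned it 12° onto the jig's axis, then I pushed straight under the bracket until it touched the stop. Wrist force was about 8 N at the stop. I then backed off and raised the hand 0.26 m above the table.

**Last checks:**
- **Plate position:** the front edge is at y = 179 mm, level with the stop face at 179–180 mm. The lip is at y = 19 mm, 50 mm outside the mouth as specified.
- **Squareness:** the plate's heading is 90.7°, the same as the jig's.
- **Bracket:** its heading is within about 0.1° of before, and its right end and y position are within 0.5 mm. Its left half was in the hand's shadow, so I checked only the lit half in the last picture.
- **Other objects:** I saw no contact with them in the pictures or forces, but did not measure them again at the end.

**Disagreements:** the top camera placed things 3–5 mm off the wrist camera, so I relied on the wrist views. Two of the top-view checks made while pushing failed, because the arm merged with the plate in the picture.

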